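# Blow a rinsed beaker dry on the drying post

## Robot

A 6-joint arm with a two-finger parallel gripper is mounted at the origin on the work surface. World frame = base frame: x ahead of the robot, y to its left, z up, the work surface at z = 0. Lengths are in mm, angles in rad, forces in N, time in s.
With the tool pointing down it reaches from about 325 to 875 mm from the base axis. Payload 4.4 kg.
Tool frame: the origin (TCP) lies on the centre line of the jaws, within the pads' length; the fingertips stand ahead of it and the grasp point (between the pads) lies 6 mm ahead of it (ctrl.tcp_to_tips is the z of the fingertips in the tool frame, in mm); z points along the fingers, y is the direction in which the jaws open and shut (so a half turn about z gives the same grasp; the last joint's range is limited). The gripper opens to 85 mm and grips with 20 to 120 N. Pads are 22 mm wide; open, the fingers measure 114 mm over their backs; the gripper's body (76 mm by 85 mm) begins 54 mm behind the grasp point. The pads swing forward as they close: fully open they stand 13 mm farther back than shut.
Start: joints at [1.133, 0.207, 1.542, -0, 1.393, -0.15], TCP at [162.668, 551.513, 256.282] pointing down, gripper open.
Joint ranges: [-2.73, 2.73], [-0.86, 2.22], [0.23, 2.46], [-1.11, 4.25], [0.08, 2.63], [-2.82, 2.82]. Speed limits (rad/s): [2.79, 2.79, 3.14, 3.14, 3.14, 3.14].

## Interface

Orientations are given as a 3x3 rotation matrix whose columns are the frame's x, y, z axes.
In Python, from plant import ctrl, sensors, optics gives the robot as it stands. Calls block until the motion is done:
- ctrl.move_ptp(position, orientation): joint-space move of the TCP to a pose.
- ctrl.move_l(position, rot=None, vel=150, threshold=None): straight line of the TCP; rot=None keeps the orientation; vel is the mean speed in mm/s. With threshold (N) it stops when the force on the tool has changed by that much, and returns True; else False.
- ctrl.set_joints(angles): joint-space move.
- ctrl.gripper_to(opening, force=None): finger opening in mm; force is the grip in N (None keeps the last); returns when the fingers have stopped.
- ctrl.hold(seconds).
- ctrl.solve_ik(position, orientation): joint angles nearest the present ones, or None.
- sensors.read_state(): the state.
- optics.grab_frame(name): name is "side" or "top"; returns (picture, depth): 480x640x3 uint8, red, green, blue; 480x640 float32, mm along the optical axis (not along the pixel's ray), 0 where there is no reading.
- optics.camera_params(name): a dict with "mtx" (3x3 intrinsics, pixels), "R" (3x3) and "t" (3): a world point X has camera coordinates R X + t. Camera axes: x right, y down, z forward; pixel columns grow to the right and rows downward; lengths in mm; the calibration is good to about 2 mm. A picture is of the moment at which its call begins. camera_params takes no time and is no camera call.
A pose or a line that the arm cannot do raises ctrl.MotionError and nothing moves.
- ctrl.finish_job(): hands the job in, once; it reports no verdict.
The state is a dict: "t": time; "q": joint angles; "qvel": joint speeds; "tau": joint torques, N m; "eef_pos": TCP position; "eef_rot": TCP orientation; "force": force on the tool from outside, world axes, zero at the start; "wrist_torque": the same for the moment, N m; "grip_width": finger opening in mm.
Only numpy, scipy, OpenCV 4.12 (cv2) and the standard library are available. Lean on these libraries where they do the work, as an engineer would, in place of code of your own. Each camera call takes 0.05 s, during which the arm holds its last target. There are 200 camera calls.

## Task

The rinsed mixing beaker must be dry inside before shellac goes into it: take it from the sloping wire drainer, turn it mouth down, lower it (do not drop it) over the drying post until its rim stands flat on the flange, and let go of it. Then pull the spring-closing air gate out by its knob until the pointer on its crossbar is level with the index collar, and finish while still gripping the knob and holding the gate at that mark, because it snaps shut when let go. Leave the collar where it is clamped and do not disturb the other things on the bench.

Things in the scene. Friction and masses are not known exactly. Their poses are not given: they have to be found in the camera images.
- beaker_mid (a point): Centre (half-way along) of the steel beaker to dry: straight round cup, 54 mm outer diameter, 100 mm long, wall 3 mm, bottom 4 mm, about 0.11 kg. z axis: from closed bottom to open mouth. It starts lying on the sloping drainer, bottom end up, mouth 20 degrees below level against turned-up wire ends. The wires under it are 32 mm apart; nothing stands beside it or over its bottom end.
- beaker_mouth (a point): Centre of the beaker's open mouth, in the plane of its rim; same axes as beaker_mid.
- beaker: The same beaker; origin at the centre of its closed bottom, outside; z axis towards the mouth.
- drainer: Fixed sloping wire drainer in a drip tray 170 x 100 x 14 mm; origin at the centre of the tray's underside on the bench. It slopes down towards its own -x; it is 74 mm high at the wires' upper end.
- seat (a point): Centre of the flat flange (84 mm diameter, 79 mm above the bench) at the foot of the upright drying post of the fixed dryer. The post, 26 mm diameter, tip narrowed to 14 mm, rises 62 mm from here (less than the beaker's depth: its rim comes to stand on the flange). Axes are the dryer's: z up, the air gate pulls out along -y, the blower (128 mm high) lies 60 to 212 mm to +x.
- gate (a joint): Opening of the air gate in m: 0 shut, up to 0.12, growing as it is pulled along the dryer's -y. A spring always pulls it shut: about 5 N when shut, 45 N more per metre of opening.
- gate_knob (a point): Centre of the gate's upright round wooden knob, 24 mm diameter, 31 mm tall, 98 mm above the bench, on a 12 mm neck; slides with the gate. The steel plate under it has its top 31 mm below this point; no fixed part within 60 mm is higher than 15 mm below this point. With the gate shut it is 116 mm from the post's axis, to -y.
- gate_pointer (a point): Tip of the pointer at the end of the gate's crossbar, on the side towards the dryer's -x; slides with the gate. From the knob's centre it lies 60 mm to the dryer's -x and 22 mm to its -y, and 33.5 mm lower.
- index (a point): Centre of the brass index collar (18 mm diameter, 10 mm long, small thumb screw on top up to 19 mm above this point) clamped on the steel rod beside the gate, along the dryer's y. Axes are the dryer's. The gate is at its mark when gate_pointer and this point are level along the dryer's y (at 45 to 90 mm of opening).
- shellac: Not to be disturbed: amber glass bottle, 64 mm diameter, 160 mm tall, standing; origin at its underside.
- jug: Not to be disturbed: wide steel beaker, 84 mm diameter, 120 mm tall, standing upright (not the one to dry); origin at its underside.
- wax_tin: Not to be disturbed: flat aluminium tin, 82 mm diameter, 42 mm tall; origin at its underside.
- doll: Not to be disturbed: turned wooden figure, 52 mm diameter, 124 mm tall, standing; origin at its underside.
- mallet: Not to be disturbed: round wooden carver's mallet standing on its head, 94 mm diameter, 232 mm tall; origin at its underside.
- paintbrush: Not to be disturbed: paint brush lying flat along its own x axis; origin at its underside.
- palette_knife: Not to be disturbed: palette knife lying flat along its own x axis; origin at its underside.
- glue: Not to be disturbed: white plastic glue bottle, 60 mm diameter, 150 mm tall, standing; origin at its underside.

How it is judged:
By the outcome, as a careful person would: the job done as asked, in the order asked, and still so for the second after the job is handed in, while the arm keeps its last pose, push and grip.
It also fails if it takes over 56 s, if anything falls off the work surface, if the arm or the gripper's body presses on something with over 40 N, if the wrist force passes 120 N, or if a joint passes its speed limit or range.

## Working session

There is one attempt and no reset: what is moved stays moved. The work goes in short steps, each a Python script; the robot and the scene stay as the last script left them, time stands still between calls to the robot, and variables do not carry over. Pictures are saved under pics/ and viewed, about 8 in all and at most 12, crops included, and the job is handed in when it is done.

```bash
mkdir -p pics; ls; python3 - <<'E'
from plant import ctrl, sensors, optics
import cv2, numpy as np
print(sensors.read_state(), ctrl.tcp_to_tips)
for n in("side","top"):
    p,d=optics.grab_frame(n); c=optics.camera_params(n); print(n,c, -c["R"].T@c["t"])
    cv2.imwrite(f"pics/{n}0.png",p[:,:,::-1]); np.savez(f"{n}0.npz",p=p,d=d,**c)
E
```

```text
pics
{'t': 0.0, 'q': array([ 1.13351494e+00,  2.07428523e-01,  1.54298808e+00,  7.84277935e-07,
        1.39350895e+00, -1.50530458e-01]), 'qvel': array([ 1.87324361e-03, -7.95636661e-05,  1.78626614e-05, -1.66185451e-06,
       -8.27768056e-04, -1.34976409e-04]), 'tau': array([ 3.63649606e-04, -3.83019555e+01, -2.91600770e+01,  6.05548303e-05,
        1.02476965e-02, -1.44013723e-05]), 'eef_pos': array([162.35164052, 550.85618028, 255.10468184]), 'eef_rot': array([[-9.59167683e-01,  2.82836310e-01, -9.88632280e-04],
       [ 2.82837821e-01,  9.59165420e-01, -2.11306311e-03],
       [ 3.50610922e-04, -2.30640445e-03, -9.99997279e-01]]), 'force': array([-0.25416195, -0.75780237,  0.18357214]), 'wrist_torque': array([-0.00831501,  0.00465405, -0.03236848]), 'grip_width': 85.7611162932988} 25.0
side {'mtx': array([[608.79338698,   0.        , 307.60212463],
       [  0.        , 608.79338698, 245.11278999],
       [  0.        ,   0.        ,   1.        ]]), 'R': array([[ 0.99357642, -0.11262655,  0.01100734],
       [-0.07364713, -0.71740961, -0.69274782],
       [ 0.08591857,  0.68748724, -0.7210959 ]]), 't': array([-553.64343334,  111.10661993, 1458.61424784])} [ 432.94769452 -985.42467452 1134.86376316]
top {'mtx': array([[599.30778499,   0.        , 314.63270473],
       [  0.        , 599.30778499, 238.07235375],
       [  0.        ,   0.        ,   1.        ]]), 'R': array([[-2.07597050e-03, -9.99892937e-01,  1.44846597e-02],
       [-9.93970882e-01,  4.75358841e-04, -1.09643327e-01],
       [ 1.09624703e-01, -1.46249463e-02, -9.93865451e-01]]), 't': array([ -23.56678651,  552.0957445 , 1542.50274301])} [ 3.79621765e+02 -1.26768724e+00  1.59391516e+03]
```

View pics/side0.png

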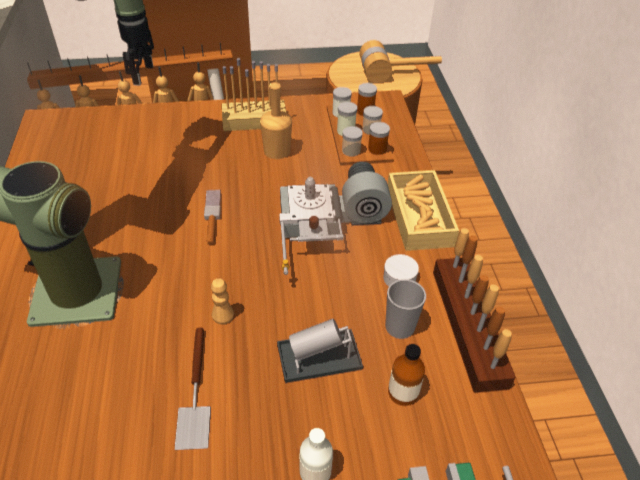

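View pics/top0.png

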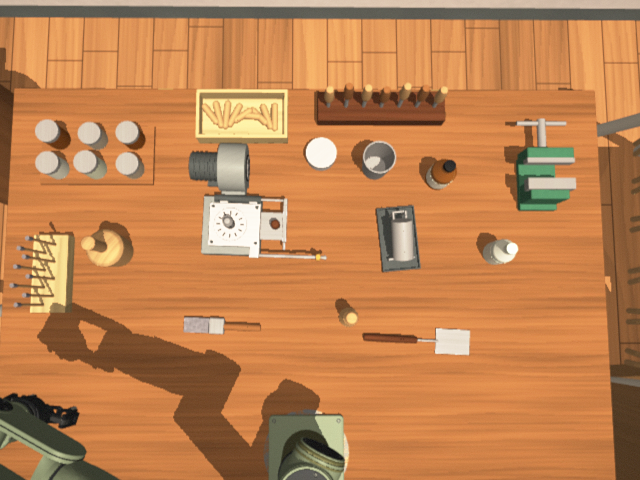

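```bash
python3 - <<'E'
import cv2, numpy as np
S=np.load("side0.npz");T=np.load("top0.npz")
def c(z,x,y,w=100,h=75):
    return cv2.resize(z["p"][y:y+h,x:x+w,::-1],(400,300),interpolation=cv2.INTER_CUBIC)
m=np.vstack([np.hstack([c(S,270,310),c(T,350,200)]),np.hstack([c(S,265,165,120,120*3//4+20),c(T,195,180,140,105)])])
cv2.imwrite("pics/m1.png",m)
def pt(z,u,v):
    d=z["d"][v,u]; r=np.linalg.solve(z["mtx"],[u,v,1])*d
    return (z["R"].T@(r-z["t"])).round(1)
for n,z,l in(("T",T,[(402,220),(402,230),(402,240),(402,250),(402,257),(402,262),(228,222),(275,224),(318,257),(215,200),(250,200),(215,240),(235,165)]),("S",S,[(300,342),(310,340),(320,337),(330,334),(337,332),(313,219),(310,183),(286,263)])):
    for u,v in l: print(n,u,v,pt(z,u,v))
E
```

```text
T 402 220 [ 592.3 -246.2   84.6]
T 402 230 [ 563.5 -241.7  109.7]
T 402 240 [ 539.5 -242.9   99.3]
T 402 250 [ 515.7 -245.    83.2]
T 402 257 [ 497.6 -244.    87.5]
T 402 262 [ 490.9 -257.5    2.4]
T 228 222 [579.8 189.1 138.9]
T 275 224 [577.6  75.3 118.1]
T 318 257 [498.3 -32.   81.1]
T 215 200 [645.7 231.7  73.1]
T 250 200 [645.4 141.9  75.2]
T 215 240 [541.7 228.9  80.7]
T 235 165 [725.2 175.4 124.9]
S 300 342 [ 510.9 -260.7   86.4]
S 310 340 [ 531.7 -260.8   90.5]
S 320 337 [ 552.6 -259.1   95.7]
S 330 334 [ 573.1 -259.8  104.2]
S 337 332 [ 588.5 -254.6  101.8]
S 313 219 [577.9  76.6 111.3]
S 310 183 [582.2 180.4 137.5]
S 286 263 [501.9 -32.4  80.3]
```

View pics/m1.png

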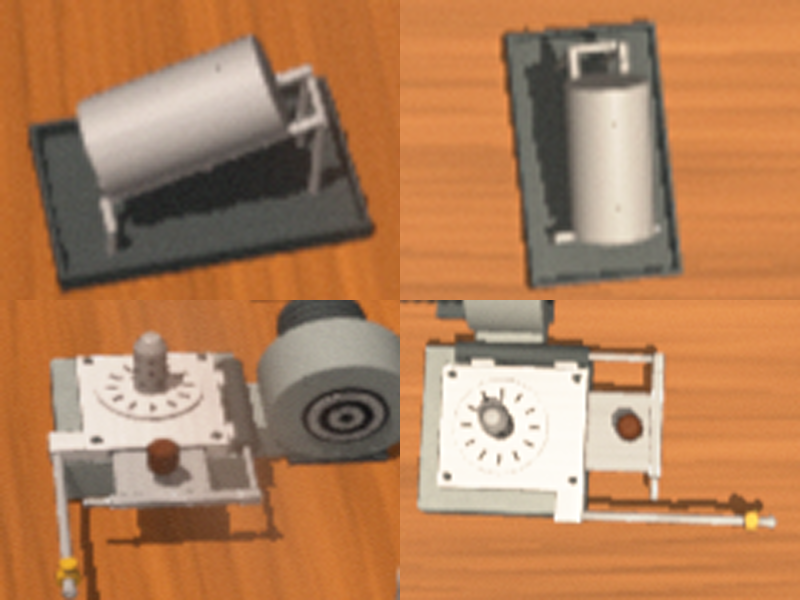

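```bash
cat > h.py <<'E'
import cv2, numpy as np
def ray(z,u,v):
    R=z["R"]; o=-R.T@z["t"]; d=R.T@np.linalg.solve(z["mtx"],[u,v,1.]); return o,d/np.linalg.norm(d)
def onz(z,u,v,h):
    o,d=ray(z,u,v); return o+d*(h-o[2])/d[2]
def tri(A,a,B,b):
    o1,d1=ray(A,*a);o2,d2=ray(B,*b)
    s=np.linalg.lstsq(np.c_[d1,-d2],o2-o1,rcond=None)[0]
    p,q=o1+s[0]*d1,o2+s[1]*d2; return (p+q)/2,np.linalg.norm(p-q)
def cloud(z,x0,y0,x1,y1):
    v,u=np.mgrid[y0:y1,x0:x1]; d=z["d"][y0:y1,x0:x1].ravel()
    r=np.linalg.solve(z["mtx"],np.stack([u.ravel(),v.ravel(),np.ones(d.size)]))*d
    P=(z["R"].T@(r-z["t"][:,None])).T
    return P,z["p"][y0:y1,x0:x1].reshape(-1,3).astype(int),d
def blob(z,box,f):
    x0,y0,x1,y1=box; p=z["p"][y0:y1,x0:x1]; hsv=cv2.cvtColor(p,cv2.COLOR_RGB2HSV).astype(int)
    m=f(hsv).astype(np.uint8); n,l,s,c=cv2.connectedComponentsWithStats(m); i=1+np.argmax(s[1:,4])
    return c[i]+[x0,y0],s[i]
E
python3 - <<'E'
from h import *
from scipy.optimize import least_squares
S=np.load("side0.npz");T=np.load("top0.npz")
H,Sa,V=(lambda h:h[...,0]),(lambda h:h[...,1]),(lambda h:h[...,2])
red=lambda h:((h[...,0]<8)|(h[...,0]>172))&(h[...,1]>100)&(h[...,2]<150)
yel=lambda h:(h[...,0]>18)&(h[...,0]<32)&(h[...,1]>130)&(h[...,2]>150)
for nm,f,bt,bs,zz in(("knob",red,(262,212,285,238),(303,212,325,232),104),("collar",yel,(305,248,330,266),(275,252,296,275),None)):
    a,sa=blob(T,bt,f);b,sb=blob(S,bs,f); print(nm,a,sa,b,sb,tri(T,a,S,b), zz and (onz(T,*a,zz),onz(S,*b,zz)))
print("tip",tri(T,(228.2,222),S,(310,179)),onz(T,228.2,222,141))
# white plate
x0,y0,x1,y1=195,185,270,265
g=cv2.cvtColor(T["p"][y0:y1,x0:x1],cv2.COLOR_RGB2HSV); m=((g[...,2]>215)&(g[...,1]<40)).astype(np.uint8)
cs=max(cv2.findContours(m,0,2)[0],key=cv2.contourArea); r=cv2.minAreaRect(cs)
c=np.array([onz(T,u+x0,v+y0,79) for u,v in cv2.boxPoints(r)]);print("plate",r,c.round(1),c.mean(0))
# cylinder
Ps=[]
for z,b in((T,(385,205,422,265)),(S,(285,312,352,368))):
    P,col,d=cloud(z,*b); sat=col.max(1)-col.min(1)
    k=(d>0)&(P[:,2]>62)&(P[:,2]<135)&(sat<60)&(col.min(1)>110); Ps.append(P[k])
P=np.vstack(Ps);print([len(p) for p in Ps])
def ax(p):
    yaw,t=p[2],p[3]; return np.array([-np.cos(t)*np.cos(yaw),-np.cos(t)*np.sin(yaw),-np.sin(t)])
def res(p,P=P):
    c=np.array([545,p[0],p[1]]);b=ax(p); w=P-c; return np.linalg.norm(np.cross(w,b),axis=1)-27
for Q in Ps+[P]:
    s=least_squares(lambda p:np.r_[res(p,Q),(p[3]-np.radians(20))*3000],[-245,80,0,.35],loss="soft_l1",f_scale=3)
    b=ax(s.x);c=np.array([545,*s.x[:2]]);q=(Q-c)@b; q=q[abs(res(s.x,Q))<8]
    print(s.x,np.std(res(s.x,Q)),np.percentile(q,[0.5,2,98,99.5]),len(q))
E
```

```text
Traceback (most recent call last):
  File "h.py", line 17, in blob
    m=f(hsv).astype(np.uint8); n,l,s,c=cv2.connectedComponentsWithStats(m); i=1+np.argmax(s[1:,4])
                                                                                ~~~~~~~~~^^^^^^^^^
ValueError: attempt to get argmax of an empty sequence
```

```bash
cat > m.py <<'E'
from h import *
from scipy.optimize import least_squares
S=np.load("side0.npz");T=np.load("top0.npz")
def hs(z,u,v): return cv2.cvtColor(z["p"][v:v+1,u:u+1],cv2.COLOR_RGB2HSV).ravel()
print(hs(T,275,224),hs(T,274,226),hs(S,313,220),hs(S,313,224),hs(T,318,257),hs(S,286,262))
red=lambda h:((h[...,0]<12)|(h[...,0]>172))&(h[...,1]>90)&(h[...,2]<175)
yel=lambda h:(h[...,0]>18)&(h[...,0]<34)&(h[...,1]>110)&(h[...,2]>120)
for nm,f,bt,bs,zz in(("knob",red,(262,212,285,238),(303,212,325,232),104),("collar",yel,(305,248,330,266),(275,252,296,275),None)):
  try:
    a,sa=blob(T,bt,f);b,sb=blob(S,bs,f); print(nm,a,sa,b,sb,tri(T,a,S,b), zz and (onz(T,*a,zz),onz(S,*b,zz)))
  except ValueError as e: print(nm,e)
print("tip",tri(T,(228.2,222),S,(310,179)),onz(T,228.2,222,141))
x0,y0,x1,y1=195,185,270,265
g=cv2.cvtColor(T["p"][y0:y1,x0:x1],cv2.COLOR_RGB2HSV); m=((g[...,2]>215)&(g[...,1]<40)).astype(np.uint8)
cs=max(cv2.findContours(m,0,2)[0],key=cv2.contourArea); r=cv2.minAreaRect(cs)
c=np.array([onz(T,u+x0,v+y0,79) for u,v in cv2.boxPoints(r)]);print("plate",r,c.round(1),c.mean(0))
Ps=[]
for z,b in((T,(385,205,422,265)),(S,(285,312,352,368))):
    P,col,d=cloud(z,*b); sat=col.max(1)-col.min(1)
    k=(d>0)&(P[:,2]>62)&(P[:,2]<135)&(sat<60)&(col.min(1)>110); Ps.append(P[k])
P=np.vstack(Ps);print([len(p) for p in Ps])
def ax(p):
    yaw,t=p[2],p[3]; return np.array([-np.cos(t)*np.cos(yaw),-np.cos(t)*np.sin(yaw),-np.sin(t)])
def res(p,P=P):
    c=np.array([545,p[0],p[1]]);b=ax(p); w=P-c; return np.linalg.norm(np.cross(w,b),axis=1)-27
for Q in Ps+[P]:
    s=least_squares(lambda p:np.r_[res(p,Q),(p[3]-np.radians(20))*3000],[-245,80,0,.35],loss="soft_l1",f_scale=3)
    b=ax(s.x);c=np.array([545,*s.x[:2]]);q=(Q-c)@b; q=q[abs(res(s.x,Q))<8]
    print(s.x,np.std(res(s.x,Q)),np.percentile(q,[0.5,2,98,99.5]),len(q))
E
python3 m.py
```

```text
[ 10 167 145] [ 11 173 140] [  9 162 132] [ 10 157  86] [ 24 157 254] [ 20 210 226]
knob [274.70491803 223.98360656] [ 9  8  9  9 61] [313.56842105 221.84210526] [ 6  4 10 13 95] (array([579.69404703,  76.92646491, 101.25753278]), np.float64(0.388903536678707)) (array([579.52228105,  76.78264432, 104.        ]), array([579.10882142,  74.08280418, 104.        ]))
collar [317.58823529 256.88235294] [11  7  4  5 17] [284.86666667 261.46666667] [ 8  8  5  4 15] (array([498.89143411, -30.84411597,  84.13057474]), np.float64(1.092628059408897)) None
tip (array([581.043049  , 187.92498295, 144.00032128]), np.float64(3.958806590363057)) [579.45785361 188.3076458  141.        ]
plate ((43.653167724609375, 43.90510940551758), (62.398685455322266, 54.93616485595703), 1.9091525077819824) [[503.  249.9  79. ]
 [643.6 247.7  79. ]
 [638.3  88.5  79. ]
 [497.6  92.3  79. ]] [570.6203128 169.5730045  79.       ]
[809, 1106]
[-2.46761721e+02  7.20725321e+01  9.31239231e-02  3.49197417e-01] 2.958449554658504 [-67.6816138  -66.31532433  47.75047107  49.67041765] 800
[-2.45767955e+02  7.14764607e+01  7.80342357e-02  3.49127672e-01] 2.1945211690440622 [-68.52031656 -66.45184132  46.65963734  49.01095482] 1104
[-2.46079623e+02  7.16505632e+01  8.36474955e-02  3.49354356e-01] 2.573202909420515 [-68.17356174 -66.515949    47.29550875  49.36559546] 1906
```

```bash
cat >> m.py <<'E'
print(b)
for n,Q in zip("TS",Ps):
    q=(Q-c)@b; print(n,np.histogram(q[abs(res(s.x,Q))<6],np.arange(-80,62,5)))
for n,z,px in(("T",T,[(402.5,260),(403.5,220)]),("S",S,[(294.5,348),(337,328)])):
    for u,v in px:
        o,d=ray(z,u,v); w=np.linalg.lstsq(np.c_[d,-b],c-o,rcond=None)[0]; print(n,u,v,"axis coord of nearest approach",w[1],np.linalg.norm(o+w[0]*d-c-w[1]*b))
E
python3 m.py | tail -12
```

```text
T (array([ 0,  0, 20, 11,  8,  7, 45, 39, 32, 39, 34, 39, 38, 34, 35, 38, 29,
       33, 39, 31, 34, 38, 35, 40, 36, 35,  2,  0]), array([-80, -75, -70, -65, -60, -55, -50, -45, -40, -35, -30, -25, -20,
       -15, -10,  -5,   0,   5,  10,  15,  20,  25,  30,  35,  40,  45,
        50,  55,  60]))
S (array([ 0,  0, 27, 12, 11, 19, 52, 53, 54, 52, 55, 48, 51, 52, 54, 52, 50,
       50, 52, 53, 51, 49, 53, 53, 48, 39,  0,  0]), array([-80, -75, -70, -65, -60, -55, -50, -45, -40, -35, -30, -25, -20,
       -15, -10,  -5,   0,   5,  10,  15,  20,  25,  30,  35,  40,  45,
        50,  55,  60]))
T 402.5 260 axis coord of nearest approach 56.02673548919934 0.33572021713189043
T 403.5 220 axis coord of nearest approach -49.58905216517186 7.084143558354923
S 294.5 348 axis coord of nearest approach 48.66523022082797 2.641453250983813
S 337 328 axis coord of nearest approach -51.163989969571496 5.509784516552193
```

```bash
cat > plan.py <<'E'
import numpy as np
c=np.array([545,-246,71.7]); psi=.0836; t=np.radians(20)
b=np.array([-np.cos(t)*np.cos(psi),-np.cos(t)*np.sin(psi),-np.sin(t)])
OFF=12
g=c-OFF*b
def rot(head,pitch):  # tool z at heading, pitch below level
    z=np.array([np.cos(pitch)*np.cos(head),np.cos(pitch)*np.sin(head),-np.sin(pitch)])
    y=np.array([-np.sin(head),np.cos(head),0]); return np.c_[np.cross(y,z),y,z]
Rp=rot(psi,np.pi/2)
def tcp(p,R): return np.asarray(p)-6*R[:,2]
seat=np.array([580,189.5,79.])
E
python3 - <<'E'
from plan import *
from plant import ctrl
print(g, tcp(g,Rp), Rp)
for n,p,R in[("pre",g+[0,0,130],Rp),("pick",g,Rp)]+[(f"place{h}",seat+[0,0,dz],rot(np.radians(h),t)) for h in(-20,0,18,35,60) for dz in(160,62)]:
    q=ctrl.solve_ik(tcp(p,R),R); print(n,None if q is None else np.round(q,2))
E
```

```text
[ 556.23692955 -245.05839806   75.80424172] [ 556.23692955 -245.05839806   81.80424172] [[-9.96507555e-01 -8.35026545e-02  6.10184894e-17]
 [-8.35026545e-02  9.96507555e-01  5.11306293e-18]
 [-6.12323400e-17  0.00000000e+00 -1.00000000e+00]]
pre [-0.56  0.31  1.5   0.    1.33 -2.21]
pick [-0.56  0.46  1.59  0.    1.08 -2.21]
place-20 None
place-20 None
place0 [0.32 0.06 2.22 3.88 0.45 0.99]
place0 [0.32 0.34 2.23 3.62 0.68 1.3 ]
place18 [0.05 0.   2.28 2.51 0.42 2.07]
place18 [0.05 0.3  2.28 2.75 0.69 1.78]
place35 [-0.16  0.05  2.23  1.83  0.75  2.47]
place35 [-0.16  0.33  2.23  2.09  0.86  2.1 ]
place60 [-0.31  0.23  2.02  1.41  1.2   2.53]
place60 [-0.31  0.45  2.02  1.51  1.17  2.29]
```

```bash
cat >> plan.py <<'E'
F=np.diag([-1,-1,1.])
Rpf=Rp@F
HEAD=np.radians(45)
Rf=rot(HEAD,t)@F
E
cat > snap.py <<'E'
from plant import optics
import cv2,numpy as np
def snap(tag,boxes):
    out=[]
    for n,(x,y,w,h) in boxes:
        p,d=optics.grab_frame(n); np.savez(f"{n}{tag}.npz",p=p,d=d,**optics.camera_params(n))
        out.append(cv2.resize(p[y:y+h,x:x+w,::-1],(400,400*h//w),interpolation=cv2.INTER_CUBIC))
    cv2.imwrite(f"pics/{tag}.png",np.hstack(out))
E
python3 - <<'E'
from plan import *
from plant import ctrl,sensors
from snap import snap
ctrl.move_ptp(tcp(g+[0,0,110],Rpf),Rpf)
print(sensors.read_state()["q"].round(2),sensors.read_state()["t"])
r=ctrl.move_l(tcp(g,Rpf),vel=80,threshold=12); s=sensors.read_state(); print(r,s["eef_pos"],s["force"],tcp(g,Rpf))
ctrl.gripper_to(40,40); s=sensors.read_state(); print(s["grip_width"],s["force"],s["t"])
for dz in(110,200):
  for h in(30,45,60):
    R=rot(np.radians(h),t)@F; q=ctrl.solve_ik(tcp(seat+[0,0,62+dz-110],R),R); print(h,dz,None if q is None else q.round(2))
snap("grasp",[("side",(230,230,160,160)),("top",(330,150,140,140))])
E
```

```text
[-0.56  0.33  1.52  0.    1.29  0.93] 3.2167
False [ 556.74336991 -245.35330358   82.54416811] [ 0.34709313  0.48235631 -0.08622715] [ 556.23692955 -245.05839806   81.80424172]
53.38435308009876 [-1.1785354   1.15266358  4.45035631] 5.1417
30 110 [-0.11  0.32  2.26  2.26  0.8  -1.11]
45 110 [-0.25  0.37  2.16  1.81  0.98 -0.94]
60 110 [-0.31  0.45  2.02  1.51  1.17 -0.85]
30 200 [-0.11  0.05  2.25  2.    0.66 -0.77]
45 200 [-0.25  0.13  2.16  1.65  0.94 -0.65]
60 200 [-0.31  0.25  2.02  1.42  1.19 -0.63]
```

View pics/grasp.png

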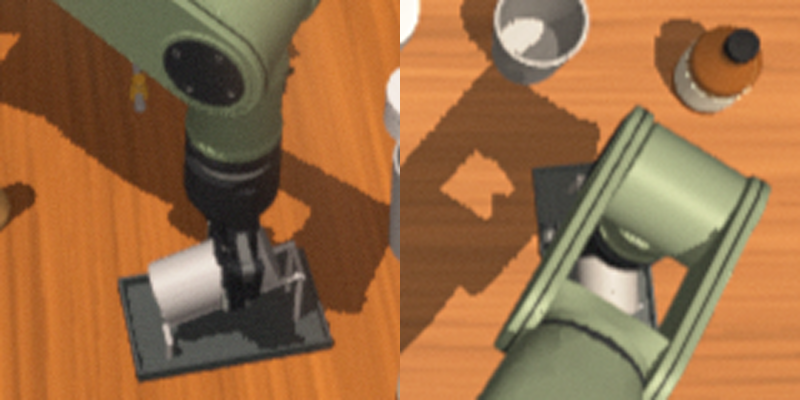

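The side crop shows the fingers gripping the beaker just behind its middle, at crop (240,265). The grip width of 53.4 mm matches its diameter.

```bash
python3 - <<'E'
from plan import *
from plant import ctrl,sensors
from snap import snap
ctrl.move_l(tcp(g+[0,0,215],Rpf),vel=200)
s=sensors.read_state();print(s["grip_width"],s["force"],s["t"])
ctrl.move_ptp(tcp(seat+[0,0,62+110],Rf),Rf)
s=sensors.read_state();print(s["grip_width"],s["force"],s["t"],s["q"].round(2))
snap("pre",[("side",(200,60,240,240)),("top",(130,110,240,240))])
E
```

```text
53.70001591002741 [ 1.25810843 -0.88224077 -1.11666138] 6.4667
53.989582286508565 [ 0.85388135 -0.55949669 -0.68330935] 8.075 [-0.25  0.09  2.15  1.61  0.94 -0.58]
```

View pics/pre.png

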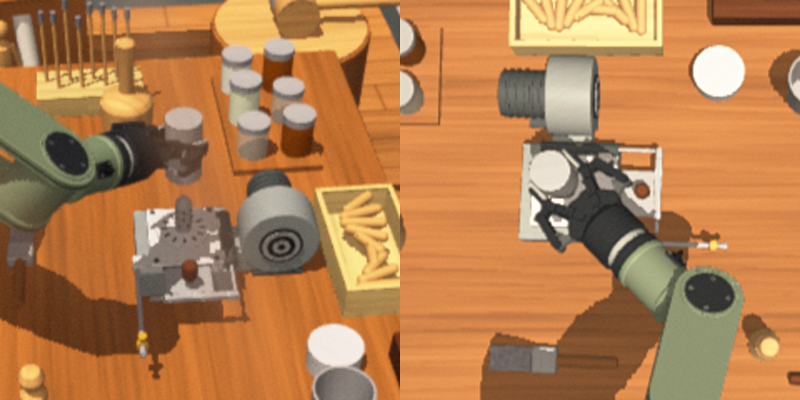

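Beaker hangs bottom-up: side crop (185,140), directly above the post at (183,215). The top view shows its bottom disc at (555,172). Checking alignment numerically.

```bash
python3 - <<'E'
from h import *
from scipy.optimize import least_squares
S=np.load("sidepre.npz");T=np.load("toppre.npz");S0=np.load("side0.npz");T0=np.load("top0.npz")
print("disc",onz(T,130+155*.6,110+172*.6,289))
P,col,d=cloud(T,200,190,245,235); k=(d>0)&(P[:,2]>275)&(P[:,2]<305)&(col.max(1)-col.min(1)<40)&(col.min(1)>110); q=P[k];print("topdisc",len(q),q.mean(0),(q.max(0)+q.min(0))/2,np.ptp(q,axis=0))
A=np.c_[q[:,:2],np.ones(len(q))]; print("normal slopes",np.linalg.lstsq(A,q[:,2],rcond=None)[0][:2])
P,col,d=cloud(S,290,115,330,175); k=(d>0)&(np.hypot(P[:,0]-580,P[:,1]-189)<33)&(P[:,2]>190)&(P[:,2]<283)&(col.max(1)-col.min(1)<40)&(col.min(1)>90); q=P[k]
f=lambda p:np.hypot(q[:,0]-p[0]-p[2]*(q[:,2]-240),q[:,1]-p[1]-p[3]*(q[:,2]-240))-27
s=least_squares(f,[580,189,0,0],loss="soft_l1",f_scale=3);print("beaker",len(q),s.x,np.std(f(s.x)),q[:,2].min(),q[:,2].max())
for z,bx in((S0,(298,170,322,205)),(S,(298,170,322,205)),(T0,(215,208,242,236))):
    P,col,d=cloud(z,*bx); k=(d>0)&(np.hypot(P[:,0]-580,P[:,1]-189)<25)&(P[:,2]>88)&(P[:,2]<125); q2=P[k]
    f2=lambda p:np.hypot(q2[:,0]-p[0],q2[:,1]-p[1])-13
    s=least_squares(f2,[580,189],loss="soft_l1",f_scale=2);print("post",len(q2),s.x,np.std(f2(s.x)))
E
```

```text
disc [578.60213148 180.66023146 289.        ]
topdisc 481 [579.8283792  187.80672266 289.24770067] [579.98130421 178.79524448 286.21265619] [52.4504472  70.58780562 22.11016224]
normal slopes [0.00316027 0.02785588]
beaker 124 [ 5.82008291e+02  1.89567241e+02 -1.24289866e-02  3.92959737e-03] 2.352735599631121 193.27860345981244 282.9159706614709
post 105 [583.33495021 193.52200529] 2.2452739088100264
post 110 [583.01770412 193.90402438] 2.2124926312028994
post 33 [582.83513505 192.71553083] 0.6568922810925669
```

```bash
sed -i 's/^seat=.*/seat=np.array([581.5,193,79.])/' plan.py; python3 - <<'E'
from plan import *
from plant import ctrl,sensors
from snap import snap
def st(m):
    s=sensors.read_state();print(m,s["grip_width"].round(1),s["eef_pos"].round(1),s["force"].round(1),round(s["t"],2))
ctrl.move_l(tcp(seat+[0,0,62+110],Rf),vel=40); st("shift")
print(ctrl.move_l(tcp(seat+[0,0,62+8],Rf),vel=60,threshold=8)); st("near")
print(ctrl.move_l(tcp(seat+[0,0,62-8],Rf),vel=12,threshold=5)); st("contact"); print(tcp(seat+[0,0,62],Rf))
snap("down",[("side",(250,120,120,120)),("top",(170,160,120,120))])
E
```

```text
Traceback (most recent call last):
AttributeError: 'float' object has no attribute 'round'
```

```bash
cat >> snap.py <<'E'
from plant import sensors
def st(m):
    s=sensors.read_state();print(m,round(s["grip_width"],1),s["eef_pos"].round(1),s["force"].round(1),round(s["t"],2))
E
python3 - <<'E'
from plan import *
from plant import ctrl,sensors
from snap import snap,st
st("now")
print(ctrl.move_l(tcp(seat+[0,0,62+8],Rf),vel=60,threshold=8)); st("near")
print(ctrl.move_l(tcp(seat+[0,0,62-8],Rf),vel=12,threshold=5)); st("contact"); print(tcp(seat+[0,0,62],Rf))
snap("down",[("side",(250,120,120,120)),("top",(170,160,120,120))])
E
```

```text
now 53.6 [577.8 189.  253.3] [ 0.1  0.6 -1.6] 8.43
False
near 53.6 [577.7 189.  151.5] [-0.5 -0.  -1. ] 10.28
True
contact 53.9 [577.9 189.2 143.4] [-0.7 -0.4  3.4] 11.07
[577.51322185 189.01322185 143.05212086]
```

View pics/down.png

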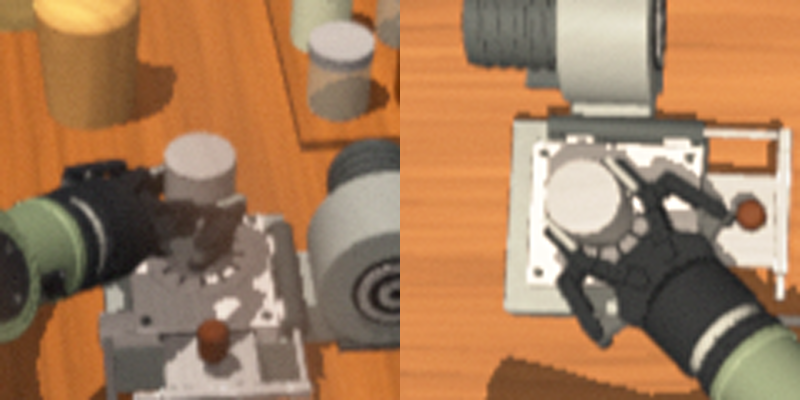

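The side crop shows the beaker seated over the post (200,180) and the top view shows it centred on the dial. Contact came at the predicted height, so I'll release it and back off.

```bash
cat >> plan.py <<'E'
E
python3 - <<'E'
from plan import *
from plant import ctrl,sensors
from snap import snap,st
from h import *
ctrl.gripper_to(85); st("open")
p=sensors.read_state()["eef_pos"]
ctrl.move_l(p-110*Rf[:,2]+[0,0,10],vel=120); st("back")
R=sensors.read_state()["eef_rot"]
snap("rel",[("side",(250,120,160,160)),("top",(180,160,160,160))])
S=np.load("siderel.npz");T=np.load("toprel.npz")
red=lambda h:((h[...,0]<12)|(h[...,0]>172))&(h[...,1]>90)&(h[...,2]<175)
yel=lambda h:(h[...,0]>18)&(h[...,0]<34)&(h[...,1]>110)&(h[...,2]>120)
for n,z in(("T",T),("T0",np.load("top0.npz"))):
  try:
    a,s=blob(z,(262,212,285,238),red); print(n,a,s,onz(z,*a,110)); a,s=blob(z,(305,248,330,266),yel); print(a,s,onz(z,*a,85))
  except ValueError: print(n,"hidden")
for y in(np.radians([-10,20,45,90])):
  for k in(0,1):
    for pt in([580,77,105],[580,-10,105]):
      Rk=rot(y,np.pi/2)@(F if k else np.eye(3)); q=ctrl.solve_ik(tcp(pt,Rk),Rk); print(np.degrees(y).round(),k,pt,None if q is None else q.round(2))
E
```

```text
open 84.9 [577.  189.4 142.1] [ 0.1  0.8 -0.1] 11.58
back 85.0 [503.9 116.4 189.7] [-0.3 -0.4  0. ] 12.68
T [274.74193548 224.0483871 ] [ 9  8  9  9 62] [578.55420075  76.37518652 110.        ]
[317.5  256.75] [11  6  4  6 20] [498.61038075 -30.61331371  85.        ]
T0 [274.70491803 223.98360656] [ 9  8  9  9 61] [578.71726669  76.46832978 110.        ]
[317.58823529 256.88235294] [11  7  4  5 17] [498.27514101 -30.83525271  85.        ]
-10.0 0 [580, 77, 105] [-0.02  0.38  1.64 -0.    1.12 -1.41]
-10.0 0 [580, -10, 105] [-0.17  0.37  1.65 -0.    1.12 -1.56]
-10.0 1 [580, 77, 105] [-0.02  0.38  1.64 -0.    1.12  1.73]
-10.0 1 [580, -10, 105] [-0.17  0.37  1.65 -0.    1.12  1.58]
20.0 0 [580, 77, 105] [-0.02  0.38  1.64 -0.    1.12 -1.94]
20.0 0 [580, -10, 105] [-0.17  0.37  1.65  0.    1.12 -2.09]
20.0 1 [580, 77, 105] [-0.02  0.38  1.64 -0.    1.12  1.21]
20.0 1 [580, -10, 105] [-0.17  0.37  1.65  0.    1.12  1.06]
45.0 0 [580, 77, 105] [-0.02  0.38  1.64  0.    1.12 -2.37]
45.0 0 [580, -10, 105] [-0.17  0.37  1.65  0.    1.12 -2.52]
45.0 1 [580, 77, 105] [-0.02  0.38  1.64  0.    1.12  0.77]
45.0 1 [580, -10, 105] [-0.17  0.37  1.65  0.    1.12  0.62]
90.0 0 [580, 77, 105] None
90.0 0 [580, -10, 105] None
90.0 1 [580, 77, 105] [-0.02  0.38  1.64  0.    1.12 -0.02]
90.0 1 [580, -10, 105] [-0.17  0.37  1.65  0.    1.12 -0.17]
```

View pics/rel.png

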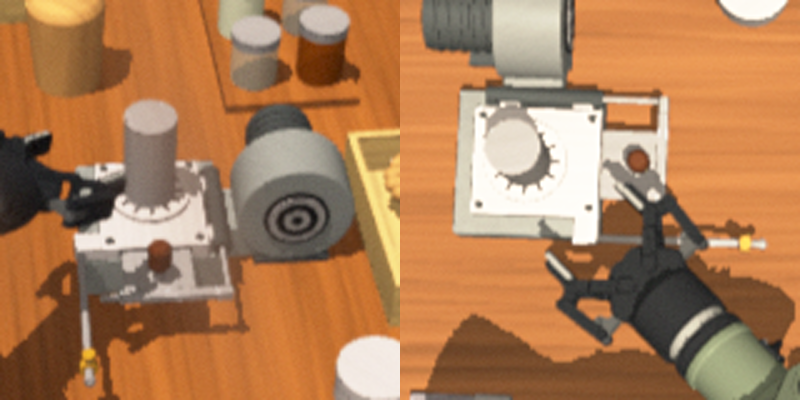

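Beaker stands mouth-down, upright and centred on the flange (side crop (150,155)), with the gripper clear. Next the knob, at side crop (158,255).

```bash
cat >> plan.py <<'E'
YAW=-0.026
ey=np.array([-np.sin(YAW),np.cos(YAW),0]); ex=np.array([np.cos(YAW),np.sin(YAW),0])
Rk=rot(YAW,np.pi/2)@F
knob=np.array([579.5,76.7,105])
E
python3 - <<'E'
from plan import *
from plant import ctrl,sensors
from snap import snap,st
ctrl.move_l([460,70,290],vel=200)
ctrl.move_ptp(tcp(knob+[0,0,90],Rk),Rk); st("above")
print(ctrl.move_l(tcp(knob,Rk),vel=80,threshold=10)); st("at knob")
ctrl.gripper_to(15,70); st("grip")
k0=sensors.read_state()["eef_pos"]
print(ctrl.move_l(k0-86*ey,vel=50)); ctrl.hold(.3); st("pulled"); np.save("k0.npy",k0)
print((k0-sensors.read_state()["eef_pos"])@ey)
snap("pull",[("side",(240,170,140,140)),("top",(200,160,140,140))])
E
```

```text
above 85.0 [578.8  76.7 200.1] [-0.4 -0.3 -0.3] 15.33
False
at knob 84.7 [580.1  76.7 111.8] [ 0.2 -0.2 -0.1] 16.61
grip 21.5 [579.6  77.8 111.5] [-1.4  4.3  3.9] 17.21
False
pulled 21.5 [576.8  -6.  111.5] [-1.6  8.2  3.4] 19.36
83.81156711508902
```

View pics/pull.png

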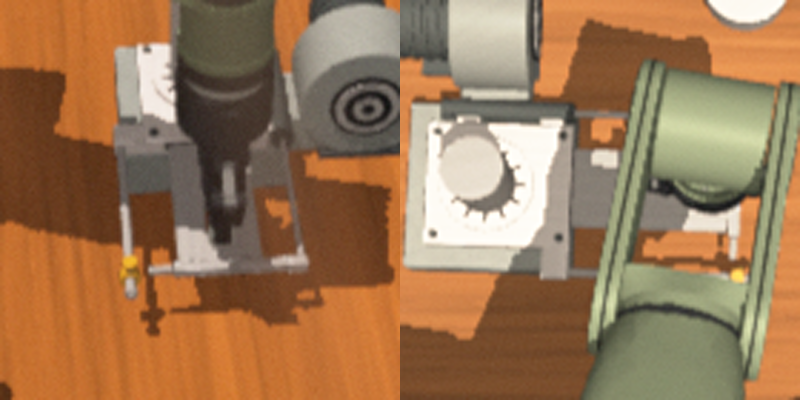

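The gate is pulled out and the beaker still stands. The pointer tip, at side crop (150,270), is close to the collar at (129,272). I'll zoom in for the fine check.

```bash
python3 - <<'E'
from h import *
S=np.load("sidepull.npz");T=np.load("toppull.npz")
c=lambda z,x,y,w=32,h=32:cv2.resize(z["p"][y:y+h,x:x+w,::-1],(400,400),interpolation=cv2.INTER_NEAREST)
cv2.imwrite("pics/z.png",np.hstack([c(S,276,250),c(T,304,236)]))
yel=lambda h:(h[...,0]>15)&(h[...,0]<34)&(h[...,1]>110)&(h[...,2]>120)
for n,z,b in(("S",S,(275,252,291,275)),("T",T,(308,248,324,266))):
    a,s=blob(z,b,yel);print(n,a,s)
    P,col,d=cloud(z,*((284,262,288,267) if n=="S" else (316,254,320,260)));print(np.median(P[d>0],0))
E
```

```text
S [284.92156863 263.88235294] [ 7  7  7 11 51]
[500.63796635 -32.57422288  77.18982117]
T [317.65217391 255.65217391] [ 7  5  6  6 23]
[499.55595456 -29.41735531  83.17186707]
```

View pics/z.png

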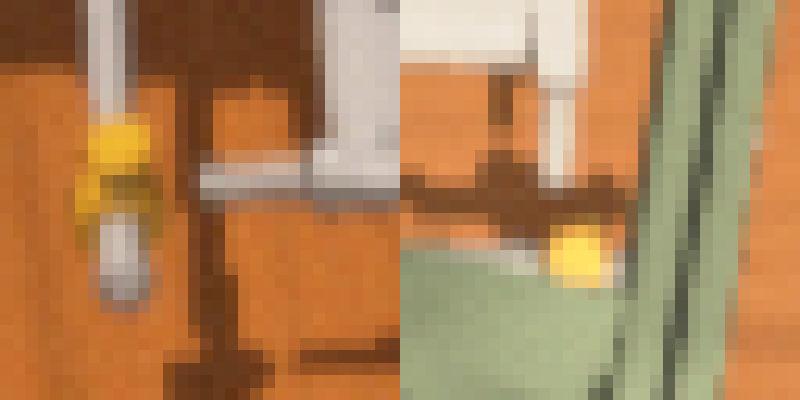

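```bash
cat > chk.py <<'E'
from h import *
from plan import ey
S=np.load("sidepull.npz");T=np.load("toppull.npz")
pT=onz(T,316.1,251,64.5)
for h in(70,74,80): print("T collar",h,(cT:=onz(T,317.65,255.65,h)), "need",(pT-cT)@ey)
pS=onz(S,292,263.9,64.5); print("pointer",pT,pS)
fS=onz(S,284.9,266.7,64.5); print("S collar front",fS,"need",(pS-fS)@ey-5)
sS=onz(S,285.2,261,81); print("S screw top",sS,"need",(pS-sS)@ey)
E
python3 chk.py
```

```text
T collar 70 [502.60568581 -31.29498214  70.        ] need 4.1524866986529405
T collar 74 [502.28287539 -31.21616596  74.        ] need 4.082089276701758
T collar 80 [501.79865977 -31.09794168  80.        ] need 3.976493143774979
pointer [514.99871787 -27.46338297  64.5       ] [516.79279669 -22.45159859  64.5       ]
S collar front [499.31013352 -29.57904603  64.5       ] need 2.5795365325371264
S screw top [500.54087343 -26.56110583  81.        ] need 4.530620697955095
```

```bash
python3 - <<'E'
from plan import *
from plant import ctrl,sensors
from snap import snap,st
import cv2
k0=np.load("k0.npy")
ctrl.move_l(k0-90.1*ey,vel=20); ctrl.hold(.4); st("pulled2")
print((k0-sensors.read_state()["eef_pos"])@ey)
snap("pull2",[("side",(276,250,32,32)),("top",(304,236,32,32))])
E
```

```text
pulled2 21.7 [576.7 -10.  111.5] [-1.1  8.8  3.7] 20.22
87.87659872211876
```

View pics/pull2.png

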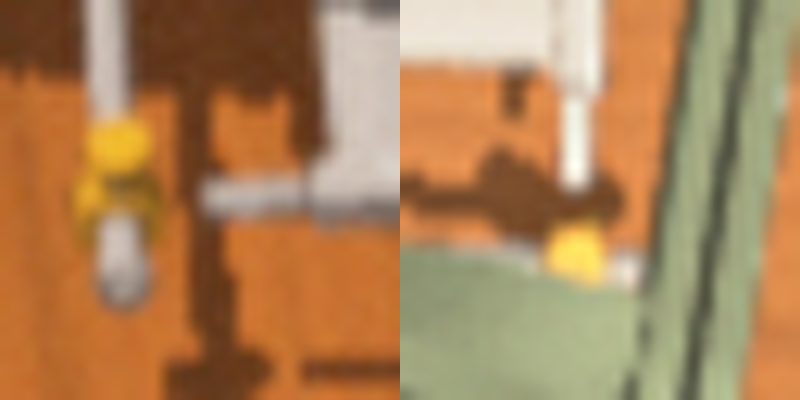

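In both views the pointer is level with the collar: top crop 577 against 576, where one camera pixel is 12.5 crop pixels. I'll check numerically that the beaker and the other things are unmoved, then hand in.

```bash
python3 - <<'E'
from h import *
from plant import ctrl
from snap import st
a=np.load("toprel.npz");b=np.load("toppull2.npz");o=np.load("top0.npz")
P,c,d=cloud(b,205,200,250,240); k=(d>0)&(P[:,2]>170)&(P[:,2]<190)&(np.hypot(P[:,0]-582,P[:,1]-193)<40); q=P[k]
print("beaker top",len(q),q.mean(0).round(1),np.ptp(q,axis=0).round(1))
for n,(x,y,w,h) in dict(jug=(360,138,38,42),tin=(303,136,36,34),shellac=(425,156,34,34),glue=(482,234,38,32),brush=(180,312,84,26),knife=(360,325,115,32),doll=(335,298,25,30),mallet=(82,228,48,40)).items():
    print(n,[round(float(np.abs(o["p"][y:y+h,x:x+w].astype(int)-z["p"][y:y+h,x:x+w]).mean()),1) for z in(a,b)])
st("end"); ctrl.finish_job()
E
```

```text
beaker top 409 [581.5 192.2 179. ] [53.5 53.4 17.7]
jug [5.7, 3.9]
tin [4.4, 3.0]
shellac [4.9, 3.5]
glue [5.5, 3.8]
brush [52.2, 44.3]
knife [7.7, 4.0]
doll [54.1, 3.7]
mallet [5.4, 3.8]
end 21.7 [576.7 -10.  111.5] [-2.5  8.6  3.5] 20.32
the job is handed in; nothing more can be done
```

The job is handed in at 20.3 s. The beaker stands mouth down on the dryer flange, released, and the gripper is still holding the gate at its mark.

- **Beaker:** It was lowered slowly until contact, which came within 0.5 mm of the predicted height. At the last check its upturned bottom was at z = 179 mm, as expected with the rim on the flange. It was centred within about 1.5 mm of my estimate of the post.
- **Gate:** The knob is held with 70 N at about 88 mm of opening by the arm's reading. After the last 4 mm correction, the top view shows pointer and collar level to within about half a millimetre. Before that correction the estimates of the distance still needed disagreed: 4.0 mm from the top view, 2.6 to 4.5 mm from the side view. I used the top view.
- **Grip:** The fingers read 21.5 to 21.7 mm on the 24 mm knob, but nothing slipped while pulling.
- **Other things:** The jug, tin, shellac, glue, palette knife, doll and mallet look unchanged in the final top view. The paintbrush area differed from the first picture (44 levels on average). The arm or its shadow was probably over it, and the arm never worked there, but I did not confirm that the brush is where it was.

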